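Complete the half-filled module housing

TASK

One module is missing under the cover of the grey housing in front of you. Lift the cover off and lay it flat, rim down, on the black rubber mat; then put the spare module from the cardboard sheet upright into the one empty bay, all the way down, and put the cover back on so that it sits fully home. Set things down rather than dropping them, and leave the other modules in place and everything else on the table where it is.

Things in the scene. Friction and masses are not known exactly. Their poses are not given: they have to be found in the camera images.
- base: grey housing tray, fixed. Flange 180 (x) x 156 (y) mm, top 30 mm above the table; on it a 4 mm upstand, outer 148 x 124 mm, top at 42 mm. Inside, four bays (2 x 2) of 68 (x) x 56 (y) mm centred at x = +-36, y = +-30 mm in this frame, floor at 6 mm, dividers 4 mm thick, tops at 36 mm. Three hold a module, one is empty. Origin at the centre of its underside, on the table
- cover: grey grooved upside-down box over the tray, 166 (x) x 142 (y) x 70 mm high, walls 4 mm, 350 g; on top a grip rib 16 mm thick in x, 70 mm long in y, 70 to 104 mm above the rim. Origin at the centre of its rim plane (underside), z up. Closed, it surrounds the tray's upstand (5 mm play each side), rim on the flange, origin 30 mm above the tray's; either way round
- mat: black rubber mat 240 (x) x 210 (y) mm, 4 mm thick, flat on the table at one side of the housing, left or right. Origin at the centre of its underside
- spare: the spare module, standing on a 6 mm thick cardboard sheet at the other side of the housing; off-white plastic with a grey band. 62 (x) x 50 (y) mm, body 50 mm high, with an upright grip rib in the middle of its top, 14 mm thick in x, 30 mm long in y, from 50 to 84 mm above the underside. Origin at the centre of its underside, z up. 220 g
- module1: module already in one of the tray's bays, standing on the bay floor under the cover, same as the spare: 62 (x) x 50 (y) mm, body 50 mm high, with an upright grip rib in the middle of its top, 14 mm thick in x, 30 mm long in y, from 50 to 84 mm above the underside. Origin at the centre of its underside, z up
- module2: module already in one of the tray's bays, standing on the bay floor under the cover, same as the spare: 62 (x) x 50 (y) mm, body 50 mm high, with an upright grip rib in the middle of its top, 14 mm thick in x, 30 mm long in y, from 50 to 84 mm above the underside. Origin at the centre of its underside, z up
- module3: module already in one of the tray's bays, standing on the bay floor under the cover, same as the spare: 62 (x) x 50 (y) mm, body 50 mm high, with an upright grip rib in the middle of its top, 14 mm thick in x, 30 mm long in y, from 50 to 84 mm above the underside. Origin at the centre of its underside, z up
- tape: roll of tape, ring 68 mm across, 24 mm high, lying flat on the cardboard; bystander; origin at underside centre
- block: plain grey plastic block 40 x 30 x 25 mm without a grip, on the cardboard; bystander; origin at underside centre
- screws: clear open tray of screws, 120 x 80 x 22 mm, beyond the housing; bystander; origin at underside centre
- driver: black electric screwdriver lying on the table beyond the housing, 205 mm long, 34 mm high; bystander; origin at underside
- wrench: steel wrench lying flat near the robot on its left; bystander
- bottle: white bottle with a cap, 60 mm across, 150 mm high, standing at the far left; bystander; origin at underside centre
Mind the look-alikes: they are no part of the job. Leave any blue look-alike of the cover alone.

How it is judged:
By the outcome, as a careful person would: the job done as asked, in the order asked, and still so for the second after the job is handed in, with the robot touching nothing.
It also fails if it takes over 72 s, if anything falls off the work surface, if the arm or the gripper's body presses on something with over 40 N, if the wrist force passes 120 N, or if a joint passes its speed limit or range.

ROBOT

A 6-joint arm with a two-finger parallel gripper is mounted at the origin on the work surface. World frame = base frame: x ahead of the robot, y to its left, z up, the work surface at z = 0. Lengths are in m, angles in rad, forces in N, time in s.
With the tool pointing down it reaches from about 0.3 to 0.875 m from the base axis. Payload 6.4 kg.
Tool frame: the origin (TCP) lies midway between the tips of the shut fingers; the grasp point (between the pads) lies arm.grip_point_offset behind it (arm.grip_point_offset is the distance from the TCP to the grasp point, in m); y points along the fingers, x is the direction in which the jaws open and shut, and the axes are right-handed (so a half turn about y gives the same grasp; the last joint's range is limited). The gripper opens to 88 mm and grips with 3 to 60 N. Pads are 18 mm wide; open, the fingers measure 123 mm over their backs; the gripper's body (75 mm by 187 mm) begins 45 mm behind the grasp point.
Start: joints at [-1.344, 0.181, 1.607, -0, 1.354, -0.206], TCP at [0.241, -0.522, 0.239] pointing down, gripper open.
Joint ranges: [-2.99, 2.99], [-0.89, 2.07], [0.3, 2.58], [-1.14, 4.28], [0, 2.63], [-3.12, 3.12]. Speed limits (rad/s): [2.57, 2.57, 3.01, 3.14, 3.14, 3.14].

INTERFACE

Orientations are given as a unit quaternion [w, x, y, z].
In Python, from workcell import arm gives the robot as it stands.
- The arm moves only by the tool carry_out, never from a script. Its argument "motion" is one flat list of numbers, 7 for each row, row after row: the shift along the tool's x, y, z in cm, then the turn, a rotation vector about the tool's x, y, z in degrees, then the opening, from -1 (shut) to 1 (fully open). In form: [x, y, z, wx, wy, wz, grip, x, y, z, wx, wy, wz, grip, ...]. A call has 1 to 20 rows; each row is the pose to reach, as a shift and turn from the pose measured when the call began, along the tool's axes at that moment; what a row does not reach only later rows make up. A row lasts 1/8 s, in which the tool goes at most 62.5 mm and 10.7 degrees, less where a joint would pass 70% of its speed; a pose out of reach is approached as far as the arm can. A call with a gripper value outside its range is refused whole. The fingers move at their own pace and stop on an object; "newtons" is the grip in N (left out, the last holds). Time passes only in rows, so rows that repeat a pose let the fingers close. It gives the time, the measured TCP pose, the force and the opening at its end, in the units of the state.
- arm.sense(): the state, without advancing time (a new reading comes with each control period).
- arm.get_image(name): name is "side" or "top"; returns a dict with "pixels" (384x512x3 uint8, red, green, blue), "depth" (384x512 float32, m along the optical axis (not along the pixel's ray), 0 where there is no reading), "intrinsics" (3x3 intrinsics, pixels), "k1" (the pictures are not rectified: a ray, as slopes to the right and down, at radius r is drawn at 1 + k1 r^2 times it, then the intrinsics apply), "eye" and "orientation" of the camera in the world. Camera axes: x right, y up, looking along -z (the intrinsics and any distortion apply to the point x, -y, -z); pixel columns grow to the right and rows downward; lengths in m; the calibration is good to about 2 mm. A picture is of the moment at which its call begins.
- arm.close_job(): hands the job in, once; it reports no verdict.
Trained networks look in the newest picture that a camera, given by its name, has taken for a name from the list of things; names that differ only in an ending like _2 or _b are one class to them, and where a whole thing is asked for, a point or a joint stands for the part that bears it (a point fixed in the world has none). Each returns a list of dicts, best first, with "p" (0 to 1); they miss things now and then, are a little off and sometimes report something else, mostly with a low value. They report only what shows in the picture. A call takes as long as a camera call. They do not tell look-alikes from the thing itself.
- arm.spot_in(camera, target): "xy" ([column, row] in pixels, amid what is visible of it).
- arm.outline_of(camera, target): "mask" (384x512 bool, what is visible of it) and "xy" ([column, row] in pixels, amid what is visible of it).
The state is a dict: "clock": time; "q": joint angles; "joint_vel": joint speeds; "effort": joint torques, N m; "tool_pos": TCP position; "eef_rot": TCP orientation; "wrist_force": force on the tool from outside, world axes, zero at the start; "moment": the same for the moment, N m; "grip_width": finger opening in m.
Only numpy, scipy, OpenCV 4.12 (cv2) and the standard library are available. Lean on these libraries where they do the work, as an engineer would, in place of code of your own. Each camera call takes 0.05 s, during which the arm holds its last target. There are 200 camera calls.

## Working session

There is one attempt and no reset: what is moved stays moved. The work goes in short steps, Python scripts to look and compute and a tool call to move; the robot and the scene stay as the last step left them, time stands still between calls to the robot, and variables do not carry over. Pictures are saved under pics/ and viewed, about 8 in all and at most 12, crops included, and the job is handed in when it is done.

Besides the shell and the picture viewer there is one more tool, called as a command line: name --argument value ..., lists and objects as JSON in quotes. carry_out: Moves the arm, as the interface text tells. Its arguments: {"type":"object","properties":{"motion":{"type":"array","items":{"type":"number"}},"newtons":{"type":"number"}},"required":["motion"]}

```bash
mkdir -p pics; ls; cat > h.py <<'E'
from workcell import arm
import numpy as np, cv2
from scipy.spatial.transform import Rotation as R
def rot(q): return R.from_quat([q[1],q[2],q[3],q[0]])
def cloud(im):
    K=np.array(im["intrinsics"]);k=im["k1"];d=im["depth"]
    v,u=np.mgrid[0:384,0:512]
    p=np.stack([u,v],-1).reshape(-1,1,2).astype(float)
    n=cv2.undistortPoints(p,K,np.array([k,0,0,0.]),None,None,None).reshape(384,512,2)
    c=np.stack([n[...,0]*d,-n[...,1]*d,-d],-1)
    w=rot(im["orientation"]).apply(c.reshape(-1,3))+np.array(im["eye"])
    w=w.reshape(384,512,3); w[d==0]=np.nan
    return w
def save(im,name,crop=None,s=1):
    a=im["pixels"][...,::-1]
    if crop: a=a[crop[1]:crop[3],crop[0]:crop[2]]
    cv2.imwrite("pics/"+name,cv2.resize(a,None,fx=s,fy=s,interpolation=cv2.INTER_CUBIC))
def rect(pts):
    (c,s,a)=cv2.minAreaRect((pts[:,:2]*1000).astype(np.float32)); return np.round(c,1),np.round(s,1),round(a,2)
E
cat > look.py <<'E'
from h import *
a=arm.get_image("top");b=arm.get_image("side")
img=np.vstack([a["pixels"],b["pixels"]])[...,::-1]
cv2.imwrite("pics/a1.png",cv2.resize(np.hstack([a["pixels"],b["pixels"]])[...,::-1],(800,300)))
save(a,"a_top.png",None,1.5)
for n,im in(("top",a),("side",b)):
    print(n,np.round(im["eye"],3),np.round(im["orientation"],3),np.round(im["intrinsics"],1).tolist(),im["k1"])
    w=cloud(im)
    for t in["cover","base","mat","spare","tape","block","screws","driver","bottle"]:
        for o in arm.outline_of(n,t)[:3]:
            m=o["mask"];p=w[m];p=p[~np.isnan(p[:,0])]
            if len(p)<5: continue
            z=np.percentile(p[:,2],97);tp=p[p[:,2]>z-.008]
            print(t,round(o["p"],2),np.round(o["xy"]),len(p),"med",np.round(np.median(p,0),3),"z97",round(z,3),"rect all",rect(p),"rect top",rect(tp))
s=arm.sense();print({k:np.round(v,3) for k,v in s.items()}, arm.grip_point_offset)
E
python3 look.py
```

```text
pics
top [ 0.355 -0.007  1.489] [-0.705 -0.039  0.041  0.706] [[497.7, 0.0, 256.8], [0.0, 497.7, 196.7], [0.0, 0.0, 1.0]] 0.020315627236080564
cover 0.67 [244. 183.] 2957 med [0.558 0.028 0.1  ] z97 0.133 rect all (array([572.5,  26.9]), array([142.4, 187.3]), 79.06) rect top (array([562.8,  29.3]), array([68.9, 16.7]), 79.7)
cover 0.66 [342. 296.] 3265 med [ 0.233 -0.251  0.07 ] z97 0.103 rect all (array([ 228.1, -265.2]), array([189.3, 149.8]), 55.65) rect top (array([ 231.6, -254.6]), array([17.1, 69.3]), 54.75)
base 0.83 [229. 208.] 71 med [0.482 0.065 0.03 ] z97 0.063 rect all (array([484.2,  76.2]), array([83.9,  7.5]), 78.73) rect top (array([484.9,  62.9]), array([12.4,  0.4]), 83.69)
base 0.56 [162. 277.] 394 med [0.29  0.271 0.007] z97 0.013 rect all (array([288.9, 270.1]), array([ 37.8, 176.1]), 75.56) rect top (array([289.4, 272. ]), array([ 35.8, 175.1]), 77.69)
mat 0.92 [157. 202.] 5396 med [0.512 0.287 0.004] z97 0.01 rect all (array([513.6, 287.3]), array([237.9, 210.4]), 10.86) rect top (array([513.8, 286.4]), array([238. , 208.4]), 10.92)
tape 0.71 [338. 183.] 250 m
[... 3298 characters left out ...]
ray([ 36. , 153.5]), 79.6)
bottle 0.79 [329. 128.] 825 med [0.729 0.232 0.079] z97 0.151 rect all (array([732.5, 241. ]), array([55.6, 48.4]), 9.05) rect top (array([731.7, 250.8]), array([26.3, 26.1]), 17.17)
{'clock': np.float64(1.0), 'q': array([-1.344,  0.181,  1.607, -0.   ,  1.354, -0.206]), 'joint_vel': array([ 0.   , -0.001,  0.001, -0.   ,  0.   , -0.001]), 'effort': array([-2.0000e-03, -4.3384e+01, -3.4218e+01,  7.0000e-02,  3.1000e-02,
        0.0000e+00]), 'tool_pos': array([ 0.241, -0.522,  0.239]), 'eef_rot': array([ 0.596, -0.596,  0.381, -0.381]), 'wrist_force': array([ 0.017,  0.147, -0.641]), 'moment': array([-0.011, -0.004,  0.029]), 'grip_width': np.float64(0.088)} 0.0187
```

View pics/a1.png

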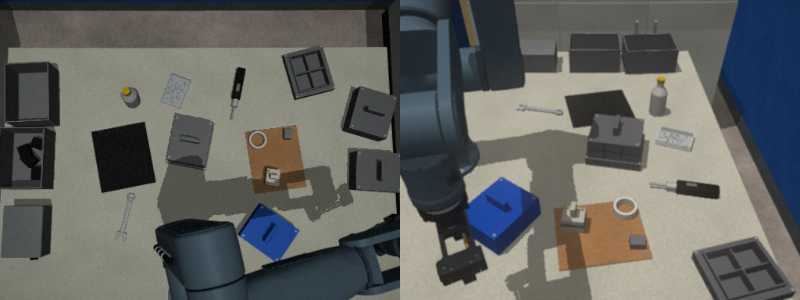

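```bash
python3 - <<'E'
from h import *
print(rot(arm.sense()["eef_rot"]).as_matrix().round(3))
for n in("top","side"):
    w=cloud(arm.get_image(n))
    def r(x,y,rad,z0,z1,l):
        p=w.reshape(-1,3);p=p[~np.isnan(p[:,0])]
        p=p[(np.hypot(p[:,0]-x,p[:,1]-y)<rad)&(p[:,2]>z0)&(p[:,2]<z1)]
        if len(p)>5: print(n,l,len(p),rect(p),np.median(p[:,2]).round(4))
    r(.563,.029,.06,.125,.145,"coverrib");r(.563,.029,.12,.09,.108,"covertop")
    r(.563,.029,.13,.024,.034,"flange");r(.435,-.279,.05,.08,.1,"sparerib");r(.435,-.279,.05,.05,.062,"sparetop")
E
```

```text
[[ 0.419 -0.     0.908]
 [-0.908  0.     0.419]
 [-0.    -1.     0.   ]]
top coverrib 151 (array([562.8,  29.2]), array([69.2, 16.5]), 78.48) 0.1333
top covertop 2749 (array([563.4,  29. ]), array([142.4, 167.3]), 79.08) 0.1001
top flange 208 (array([563.7,  31.3]), array([156.1, 179.8]), 79.06) 0.0296
top sparerib 58 (array([ 432.3, -275.3]), array([29.9, 13.7]), 78.9) 0.0895
top sparetop 295 (array([ 432.4, -274.8]), array([50.6, 61.9]), 82.32) 0.0563
side coverrib 133 (array([563.4,  26.4]), array([73.2, 15.6]), 79.15) 0.1336
side covertop 2392 (array([563.2,  27. ]), array([148.4, 166.7]), 78.71) 0.0998
side flange 418 (array([564. ,  28.6]), array([159.5, 181. ]), 79.29) 0.0297
side sparerib 103 (array([ 432.1, -276.9]), array([32. , 14.3]), 81.69) 0.0894
side sparetop 505 (array([ 432.4, -276.5]), array([52.4, 62. ]), 81.99) 0.0558
```

The pictures show the grey housing in the middle with its cover closed (top view about (244,183)). The mat is to its left (157,202), the spare is on the cardboard to its right, and a blue look-alike cover sits near the robot. The measured sizes match the ones given.

```bash
cat >> h.py <<'E'
def go(x,y,z,yaw=None):
    "shift cm (tool axes) and turn deg from the current pose, to TCP x,y,z with jaw axis at yaw deg, pointing down"
    s=arm.sense();T=rot(s["eef_rot"]);d=T.inv().apply(np.array([x,y,z])-s["tool_pos"])*100
    if yaw is None: r=np.zeros(3)
    else:
        best=None
        for a in(yaw,yaw+180):
            c,n=np.cos(np.radians(a)),np.sin(np.radians(a))
            M=R.from_matrix(np.array([[c,0,-n],[n,0,c],[0,-1,0]]))
            v=(T.inv()*M).as_rotvec(degrees=True)
            if best is None or np.linalg.norm(v)<np.linalg.norm(best):best=v
        r=best
    print("shift",d.round(2),"turn",r.round(2))
E
python3 - <<'E'
from h import *
x=np.array([[.419,0,.908],[-.908,0,.419],[0,-1,0]]);print(x, np.linalg.det(x))
go(.5632,.028,.24,-11);go(.5632,.028,.15,-11);go(.5632,.028,.106,-11)
E
```

```text
[[ 0.419  0.     0.908]
 [-0.908  0.     0.419]
 [ 0.    -1.     0.   ]] 1.0000250000000002
shift [-36.42  -0.13  52.3 ] turn [ -0.  -54.2   0. ]
shift [-36.42   8.87  52.3 ] turn [ -0.  -54.2   0. ]
shift [-36.42  13.27  52.3 ] turn [ -0.  -54.2   0. ]
```

carry_out --motion '[-36.4,-0.1,52.3,0,-54.2,0,1,-36.4,-0.1,52.3,0,-54.2,0,1,-36.4,-0.1,52.3,0,-54.2,0,1,-36.4,-0.1,52.3,0,-54.2,0,1,-36.4,-0.1,52.3,0,-54.2,0,1,-36.4,-0.1,52.3,0,-54.2,0,1,-36.4,-0.1,52.3,0,-54.2,0,1,-36.4,-0.1,52.3,0,-54.2,0,1,-36.4,-0.1,52.3,0,-54.2,0,1,-36.4,-0.1,52.3,0,-54.2,0,1,-36.4,-0.1,52.3,0,-54.2,0,1,-36.4,-0.1,52.3,0,-54.2,0,1,-36.4,-0.1,52.3,0,-54.2,0,1,-36.4,-0.1,52.3,0,-54.2,0,1,-36.4,-0.1,52.3,0,-54.2,0,1,-36.4,-0.1,52.3,0,-54.2,0,1]' --newtons 25

```text
clock: 3.1
tool_pos: [0.5632, 0.0272, 0.2399]
eef_rot: [-0.704, 0.704, -0.068, 0.068]
wrist_force: [0.3, -0.0, -0.2]
grip_width: 0.0877
```

```bash
python3 - <<'E'
from h import *
s=arm.sense();print(s["clock"],s["tool_pos"])
go(.5632,.028,.15,-11);go(.5632,.028,.106,-11)
E
```

```text
3.1 [0.56322746 0.02721975 0.23986425]
shift [-0.02  8.99  0.08] turn [ 0.   -0.06  0.01]
shift [-0.02 13.39  0.08] turn [ 0.   -0.06  0.01]
```

carry_out --motion '[0,5,0.1,0,0,0,1,0,10,0.1,0,0,0,1,0,12,0.1,0,0,0,1,0,13.4,0.1,0,0,0,1,0,13.4,0.1,0,0,0,1,0,13.4,0.1,0,0,0,-1,0,13.4,0.1,0,0,0,-1,0,13.4,0.1,0,0,0,-1,0,13.4,0.1,0,0,0,-1,0,13.4,0.1,0,0,0,-1,0,13.4,0.1,0,0,0,-1,0,13.4,0.1,0,0,0,-1,0,13.4,0.1,0,0,0,-1]' --newtons 30

```text
clock: 4.72
tool_pos: [0.563, 0.0283, 0.1057]
eef_rot: [-0.704, 0.704, -0.068, 0.068]
wrist_force: [-2.3, -0.2, 2.0]
grip_width: 0.0159
```

carry_out --motion '[0,-0.5,0,0,0,0,-1,0,-1.5,0,0,0,0,-1,0,-3,0,0,0,0,-1,0,-5,0,0,0,0,-1,0,-7.5,0,0,0,0,-1,0,-10,0,0,0,0,-1,0,-12,0,0,0,0,-1,0,-12,0,0,0,0,-1,0,-12,0,0,0,0,-1]'

```text
clock: 5.85
tool_pos: [0.5627, 0.0283, 0.2253]
eef_rot: [0.704, -0.704, 0.069, -0.068]
wrist_force: [0.1, 0.0, -4.1]
grip_width: 0.0158
```

```bash
python3 - <<'E'
from h import *
go(.5137,.2868,.226,10.9);print(arm.sense()["wrist_force"],arm.sense()["moment"])
E
```

```text
shift [-9.77 -0.06 24.43] turn [-1.000e-02 -2.195e+01 -8.000e-02]
[ 0.14935115  0.04254894 -4.14357098] [ 0.03675119 -0.09441109 -0.00758678]
```

carry_out --motion '[-2,0,5,0,-4.5,0,-1,-4,0,10,0,-9,0,-1,-6,0,15,0,-13.5,0,-1,-8,0,20,0,-18,0,-1,-9.8,0,24.4,0,-22,0,-1,-9.8,0,24.4,0,-22,0,-1,-9.8,0,24.4,0,-22,0,-1,-9.8,4,24.4,0,-22,0,-1,-9.8,8,24.4,0,-22,0,-1,-9.8,12,24.4,0,-22,0,-1,-9.8,13,24.4,0,-22,0,-1,-9.8,13,24.4,0,-22,0,-1,-9.8,13,24.4,0,-22,0,-1]'

```text
clock: 7.48
tool_pos: [0.5147, 0.2867, 0.0975]
eef_rot: [0.704, -0.704, -0.068, 0.067]
wrist_force: [-0.2, -0.7, -2.9]
grip_width: 0.016
```

```bash
python3 - <<'E'
from h import *
im=arm.get_image("side");a=arm.get_image("top")
cv2.imwrite("pics/b.png",cv2.resize(np.hstack([a["pixels"][80:330,100:400],im["pixels"][60:310,130:430]])[...,::-1],(800,333)))
go(.5137,.2868,.079,10.9)
w=cloud(a)
p=w.reshape(-1,3);p=p[~np.isnan(p[:,0])]
q=p[(np.hypot(p[:,0]-.5632,p[:,1]-.028)<.11)]
for lo,hi in((.083,.095),(.05,.06),(.038,.046),(.024,.034),(.003,.012)):
    z=q[(q[:,2]>lo)&(q[:,2]<hi)];print(lo,len(z),rect(z))
# bay floor candidates in the tray frame
Rz=R.from_euler('z',-11,degrees=True)
l=Rz.inv().apply(q-[.5632,.028,0])
for sx in(-1,1):
    for sy in(-1,1):
        m=(abs(l[:,0]-sx*.036)<.025)&(abs(l[:,1]-sy*.03)<.02)
        mm=m&(l[:,2]>.083)&(l[:,2]<.1)
        print(sx,sy,Rz.apply([sx*.036,sy*.03,0])+[.5632,.028,0],"medz",np.median(l[m,2]).round(4), rect(l[mm]) if mm.sum()>5 else None)
E
```

```text
shift [-0.08  1.84  0.  ] turn [-0.05  0.04  0.11]
0.083 156 (array([564.8,  30.7]), array([89.4, 86.7]), 79.06)
0.05 749 (array([564.5,  31.6]), array([114.3, 138.3]), 76.66)
0.038 284 (array([569.6,  24. ]), array([136. , 161.6]), 79.04)
0.024 947 (array([564.7,  31.4]), array([156.3, 181. ]), 78.85)
0.003 574 (array([563.9,  29.2]), array([214. , 215.1]), 51.06)
-1 -1 [0.52213715 0.00542031 0.        ] medz 0.0056 None
-1 1 [0.53358569 0.06431794 0.        ] medz 0.0577 (array([-35.5,  32.9]), array([13.7, 29.3]), 0.18)
1 -1 [ 0.59281431 -0.00831794  0.        ] medz 0.0577 (array([ 36.8, -27.3]), array([28.9, 15.2]), 89.28)
1 1 [0.60426285 0.05057969 0.        ] medz 0.0578 (array([36.1, 33. ]), array([15.1, 29.3]), 0.09)
```

View pics/b.png

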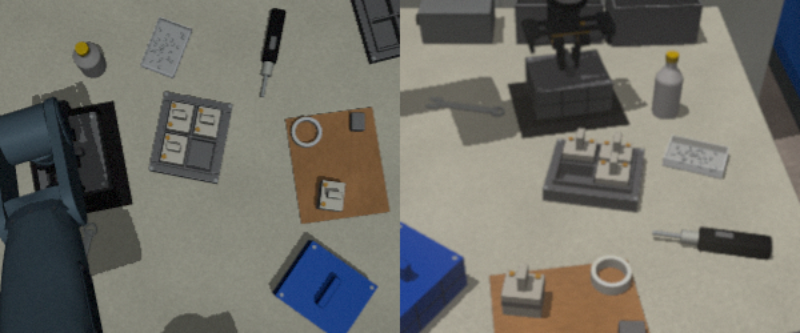

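The empty bay is (-x,-y), at (202,153) in the left half. The cover is held flat just above the mat. Next I lower it.

carry_out --motion '[-0.1,0.8,0,0,0,0,-1,-0.1,1.4,0,0,0,0,-1,-0.1,1.6,0,0,0,0,-1,-0.1,1.7,0,0,0,0,-1,-0.1,1.8,0,0,0,0,-1,-0.1,1.8,0,0,0,0,-1]'

```text
clock: 8.32
tool_pos: [0.5136, 0.2867, 0.0798]
eef_rot: [0.704, -0.704, -0.068, 0.067]
wrist_force: [-2.2, -1.0, 1.1]
grip_width: 0.0157
```

Contact came at the height I expected. Release and rise.

carry_out --motion '[0,0,0,0,0,0,-0.4,0,0,0,0,0,0,0,0,0,0,0,0,0,0.3,0,0,0,0,0,0,0.3,0,-3,0,0,0,0,0.3,0,-8,0,0,0,0,0.3,0,-14,0,0,0,0,0.3,0,-18,0,0,0,0,0.3,0,-18,0,0,0,0,0.3]'

```text
clock: 9.45
tool_pos: [0.5153, 0.2873, 0.2643]
eef_rot: [0.705, -0.703, -0.071, 0.064]
wrist_force: [0.2, -1.1, -0.0]
grip_width: 0.0573
```

```bash
python3 - <<'E'
from h import *
go(.4323,-.276,.22,-8);go(.4323,-.276,.075,-8)
E
```

```text
shift [-18.89   4.15 -53.74] turn [-0.19 18.95  0.56]
shift [-19.04  18.65 -53.76] turn [-0.19 18.95  0.56]
```

carry_out --motion '[-18.9,4.1,-53.7,0,19,0.5,0.3,-18.9,4.1,-53.7,0,19,0.5,0.3,-18.9,4.1,-53.7,0,19,0.5,0.3,-18.9,4.1,-53.7,0,19,0.5,0.3,-18.9,4.1,-53.7,0,19,0.5,0.3,-18.9,4.1,-53.7,0,19,0.5,0.3,-18.9,4.1,-53.7,0,19,0.5,0.3,-18.9,4.1,-53.7,0,19,0.5,0.3,-18.9,4.1,-53.7,0,19,0.5,0.3,-18.9,4.1,-53.7,0,19,0.5,0.3,-18.9,4.1,-53.7,0,19,0.5,0.3,-18.9,4.1,-53.7,0,19,0.5,0.3,-18.9,4.1,-53.7,0,19,0.5,0.3,-18.9,4.1,-53.7,0,19,0.5,0.3]'

```text
clock: 11.2
tool_pos: [0.4326, -0.2747, 0.2207]
eef_rot: [0.707, -0.704, 0.049, -0.049]
wrist_force: [0.4, -0.2, 0.5]
grip_width: 0.0568
```

```bash
python3 - <<'E'
from h import *
go(.4323,-.276,.063,-8)
b=arm.get_image("side");a=arm.get_image("top");w=cloud(a)
p=w.reshape(-1,3);p=p[~np.isnan(p[:,0])]
q=p[np.hypot(p[:,0]-.5143,p[:,1]-.2868)<.12]
for lo,hi in((.066,.082),(.1,.115)):
    z=q[(q[:,2]>lo)&(q[:,2]<hi)];print("cover",lo,len(z),rect(z),np.median(z[:,2]))
E
```

```text
shift [-0.02 15.77 -0.18] turn [-0.19  0.05  0.05]
cover 0.066 2692 (array([514.8, 286.3]), array([166.8, 143.1]), 11.1) 0.07388423263956134
cover 0.1 146 (array([514.3, 286.5]), array([16.4, 70.6]), 10.12) 0.10715166421463396
```

carry_out --motion '[0,5,-0.1,0,0,0,0.3,0,10,-0.1,0,0,0,0.3,0,13,-0.1,0,0,0,0.3,0,15,-0.1,0,0,0,0.3,0,15.8,-0.1,0,0,0,0.3,0,15.8,-0.1,0,0,0,0.3,0,15.8,-0.1,0,0,0,-1,0,15.8,-0.1,0,0,0,-1,0,15.8,-0.1,0,0,0,-1,0,15.8,-0.1,0,0,0,-1,0,15.8,-0.1,0,0,0,-1,0,15.8,-0.1,0,0,0,-1]' --newtons 25

```text
clock: 12.8
tool_pos: [0.4322, -0.2754, 0.0624]
eef_rot: [0.707, -0.704, 0.049, -0.049]
wrist_force: [-1.2, -0.0, -1.2]
grip_width: 0.014
```

carry_out --motion '[0,-1,0,0,0,0,-1,0,-4,0,0,0,0,-1,0,-8,0,0,0,0,-1,0,-12,0,0,0,0,-1,0,-12,0,0,0,0,-1,0,-12,0,0,0,0,-1]'

```text
clock: 13.55
tool_pos: [0.4317, -0.2753, 0.1816]
eef_rot: [0.707, -0.704, 0.049, -0.049]
wrist_force: [0.1, 0.2, -3.1]
grip_width: 0.0137
```

```bash
python3 - <<'E'
from h import *
go(.523,.0074,.182,-11)
E
```

```text
shift [ 5.11  0.08 29.27] turn [-0.25  3.01 -0.04]
```

carry_out --motion '[1,0,6,0,0.6,0,-1,2,0,12,0,1.2,0,-1,3,0,18,0,1.8,0,-1,4,0,24,0,2.4,0,-1,5.1,0,29.3,-0.2,3,0,-1,5.1,0,29.3,-0.2,3,0,-1,5.1,0,29.3,-0.2,3,0,-1,5.1,3,29.3,-0.2,3,0,-1,5.1,6,29.3,-0.2,3,0,-1,5.1,6,29.3,-0.2,3,0,-1,5.1,6,29.3,-0.2,3,0,-1]'

```text
clock: 14.92
tool_pos: [0.5232, 0.0069, 0.1235]
eef_rot: [0.704, -0.703, 0.068, -0.068]
wrist_force: [0.1, -0.2, -1.0]
grip_width: 0.0139
```

```bash
python3 - <<'E'
from h import *
print(arm.sense()["wrist_force"])
b=arm.get_image("side");a=arm.get_image("top")
cv2.imwrite("pics/c.png",cv2.resize(np.hstack([a["pixels"][130:250,180:300],b["pixels"][140:260,220:340]])[...,::-1],(800,400),interpolation=cv2.INTER_CUBIC))
go(.523,.0074,.0624,-11)
for n,im in(("top",a),("side",b)):
    p=cloud(im).reshape(-1,3);p=p[~np.isnan(p[:,0])]
    q=p[np.hypot(p[:,0]-.523,p[:,1]-.0074)<.045]
    z=q[(q[:,2]>.105)&(q[:,2]<.118)];print(n,"module top",len(z),rect(z) if len(z)>5 else 0)
    q=p[np.hypot(p[:,0]-.564,p[:,1]-.03)<.13]
    z=q[(q[:,2]>.025)&(q[:,2]<.034)];print(n,"flange",len(z),rect(z))
E
```

```text
[ 0.08228151 -0.24439057 -1.03030214]
shift [-0.1   6.18 -0.01] turn [-0.05 -0.04  0.09]
top module top 0 0
top flange 153 (array([563.5,  34. ]), array([149.4, 177.1]), 78.75)
side module top 221 (array([524.9,   4.3]), array([55.3, 61.6]), 78.64)
side flange 887 (array([564.4,  30. ]), array([163.1, 179.7]), 78.87)
```

View pics/c.png

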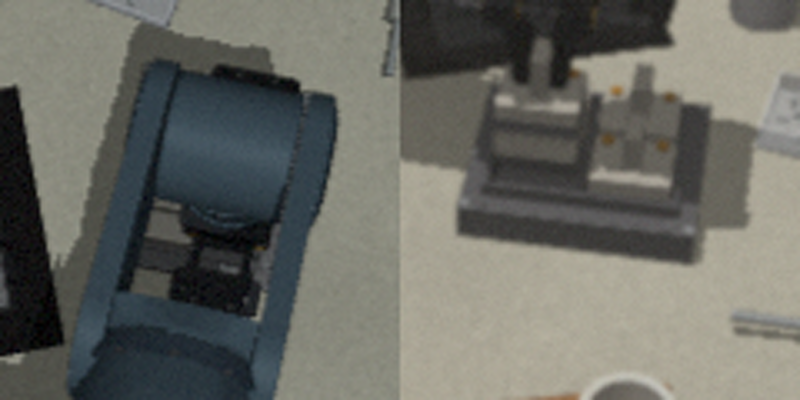

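The side view shows the module upright over the front-right bay, at about (540,110), aligned with its opening. I lower it gently and watch the force.

carry_out --motion '[-0.1,1.5,0,0,0,0,-1,-0.1,2.5,0,0,0,0,-1,-0.1,3,0,0,0,0,-1,-0.1,3.5,0,0,0,0,-1,-0.1,3.5,0,0,0,0,-1]'

```text
clock: 15.65
tool_pos: [0.5227, 0.0075, 0.0888]
eef_rot: [0.704, -0.704, 0.068, -0.068]
wrist_force: [-0.6, 0.4, -2.5]
grip_width: 0.0135
```

Bottom at about 32 mm, already inside the bay, and no contact. Continue.

carry_out --motion '[0,0.8,0,0,0,0,-1,0,1.5,0,0,0,0,-1,0,2.1,0,0,0,0,-1,0,2.4,0,0,0,0,-1,0,2.6,0,0,0,0,-1,0,2.65,0,0,0,0,-1,0,2.65,0,0,0,0,-1]'

```text
clock: 16.52
tool_pos: [0.5229, 0.0076, 0.0624]
eef_rot: [0.704, -0.704, 0.068, -0.068]
wrist_force: [-0.8, -0.9, -2.3]
grip_width: 0.0141
```

carry_out --motion '[0,0.05,0,0,0,0,-1,0,0.1,0,0,0,0,-1,0,0.15,0,0,0,0,-1,0,0.15,0,0,0,0,-1]'

```text
clock: 17.02
tool_pos: [0.5231, 0.0073, 0.0623]
eef_rot: [0.704, -0.704, 0.067, -0.068]
wrist_force: [-6.2, -1.2, 11.6]
grip_width: 0.0137
```

Contact at the expected height, so the module is on the bay floor. Release and retreat.

carry_out --motion '[0,-0.1,0,0,0,0,-0.5,0,-0.1,0,0,0,0,-0.2,0,-0.1,0,0,0,0,0,0,-0.1,0,0,0,0,0,0,-0.1,0,0,0,0,0,0,-3,0,0,0,0,0,0,-7,0,0,0,0,0,0,-12,0,0,0,0,0.3,0,-18,0,0,0,0,0.3,0,-18,0,0,0,0,0.3]'

```text
clock: 18.27
tool_pos: [0.5259, 0.0067, 0.2479]
eef_rot: [-0.703, 0.704, -0.064, 0.072]
wrist_force: [0.5, 0.8, -0.6]
grip_width: 0.0571
```

```bash
python3 - <<'E'
from h import *
go(.5139,.2866,.245,10.9)
E
```

```text
shift [-6.53  0.22 27.25] turn [  0.12 -21.91   0.67]
```

carry_out --motion '[-1.3,0,5.4,0,-4.4,0.7,0.3,-2.6,0,10.8,0,-8.8,0.7,0.3,-3.9,0,16.2,0,-13.2,0.7,0.3,-5.2,0,21.6,0,-17.6,0.7,0.3,-6.5,0.2,27.2,0,-21.9,0.7,0.3,-6.5,0.2,27.2,0,-21.9,0.7,0.3,-6.5,0.2,27.2,0,-21.9,0.7,0.3,-6.5,0.2,27.2,0,-21.9,0.7,0.3]'

```text
clock: 19.27
tool_pos: [0.5142, 0.2848, 0.2447]
eef_rot: [-0.703, 0.705, 0.066, -0.067]
wrist_force: [0.6, -1.2, 0.5]
grip_width: 0.0575
```

```bash
python3 - <<'E'
from h import *
b=arm.get_image("side");a=arm.get_image("top")
cv2.imwrite("pics/d.png",cv2.resize(np.hstack([a["pixels"][130:250,180:300],b["pixels"][140:260,220:340]])[...,::-1],(800,400),interpolation=cv2.INTER_CUBIC))
go(.5139,.2866,.079,10.9)
for n,im in(("top",a),("side",b)):
    p=cloud(im).reshape(-1,3);p=p[~np.isnan(p[:,0])]
    q=p[np.hypot(p[:,0]-.564,p[:,1]-.03)<.13]
    z=q[(q[:,2]>.025)&(q[:,2]<.034)];print(n,"flange",len(z),rect(z))
    l=R.from_euler('z',11,degrees=True).apply(q-[.564,.030,0])
    for sx in(-1,1):
        for sy in(-1,1):
            m=(abs(l[:,0]-sx*.036)<.034)&(abs(l[:,1]-sy*.03)<.028)
            t=l[m&(l[:,2]>.05)&(l[:,2]<.062)];r=l[m&(l[:,2]>.083)&(l[:,2]<.1)]
            print(sx,sy,"top",np.median(t[:,2]).round(4),rect(t),"rib",np.median(r[:,2]).round(4))
E
```

```text
shift [-0.   16.61  0.22] turn [ 0.12 -0.14 -0.06]
top flange 960 (array([564.1,  31.2]), array([156. , 180.9]), 79.0)
-1 -1 top 0.0562 (array([-34.5, -30.4]), array([49.5, 62.9]), 89.67) rib 0.0894
-1 1 top 0.0562 (array([-35.7,  30.4]), array([49.8, 61.9]), 89.41) rib 0.0901
1 -1 top 0.0562 (array([ 36.1, -29.6]), array([62. , 49.8]), 0.42) rib 0.0899
1 1 top 0.0555 (array([35.7, 31. ]), array([63. , 50.5]), 0.57) rib 0.0892
side flange 912 (array([564.4,  29.8]), array([163.2, 179.8]), 78.81)
-1 -1 top 0.0559 (array([-34.2, -31.9]), array([62.5, 51.2]), 1.7) rib 0.0888
-1 1 top 0.0561 (array([-35.2,  28.8]), array([53.3, 62. ]), 89.33) rib 0.0897
1 -1 top 0.056 (array([ 37.2, -31.7]), array([61.7, 52.9]), 0.58) rib 0.0892
1 1 top 0.0556 (array([36.5, 29.7]), array([62.1, 53.8]), 0.14) rib 0.089
```

View pics/d.png

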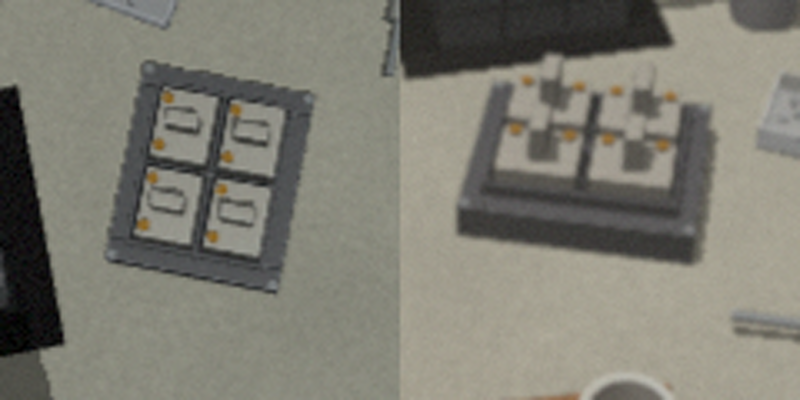

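All four bays are filled and their tops are level: bodies at about 56 mm, ribs at about 89 mm. Next I grip the cover.

carry_out --motion '[0,5,0.2,0,0,0,0.3,0,10,0.2,0,0,0,0.3,0,14,0.2,0,0,0,0.3,0,16,0.2,0,0,0,0.3,0,16.5,0.2,0,0,0,0.3,0,16.5,0.2,0,0,0,0.3,0,16.5,0.2,0,0,0,-1,0,16.5,0.2,0,0,0,-1,0,16.5,0.2,0,0,0,-1,0,16.5,0.2,0,0,0,-1,0,16.5,0.2,0,0,0,-1,0,16.5,0.2,0,0,0,-1]' --newtons 30

```text
clock: 20.88
tool_pos: [0.514, 0.2865, 0.0802]
eef_rot: [-0.703, 0.705, 0.066, -0.067]
wrist_force: [-1.4, -0.3, 1.4]
grip_width: 0.016
```

carry_out --motion '[0,-0.5,0,0,0,0,-1,0,-2,0,0,0,0,-1,0,-5,0,0,0,0,-1,0,-9,0,0,0,0,-1,0,-13,0,0,0,0,-1,0,-15,0,0,0,0,-1,0,-15,0,0,0,0,-1,0,-15,0,0,0,0,-1]'

```text
clock: 21.88
tool_pos: [0.5133, 0.2866, 0.2293]
eef_rot: [-0.703, 0.705, 0.065, -0.067]
wrist_force: [-0.2, -0.3, -4.1]
grip_width: 0.0158
```

```bash
python3 - <<'E'
from h import *
go(.5639,.0294,.23,-11)
E
```

```text
shift [ 1.600e-01 -1.000e-02 -2.621e+01] turn [ 0.16 21.77 -0.13]
```

carry_out --motion '[0,0,-5,0,4.4,0,-1,0,0,-10,0,8.8,0,-1,0.1,0,-15,0,13.2,0,-1,0.1,0,-20,0,17.6,0,-1,0.2,0,-24,0.2,21.8,-0.1,-1,0.2,0,-26.2,0.2,21.8,-0.1,-1,0.2,0,-26.2,0.2,21.8,-0.1,-1,0.2,0,-26.2,0.2,21.8,-0.1,-1]'

```text
clock: 22.88
tool_pos: [0.5635, 0.0302, 0.2287]
eef_rot: [0.704, -0.703, 0.069, -0.067]
wrist_force: [0.2, 0.9, -3.7]
grip_width: 0.0157
```

```bash
python3 - <<'E'
from h import *
go(.5639,.0298,.1057,-11)
p=cloud(arm.get_image("side")).reshape(-1,3);p=p[~np.isnan(p[:,0])]
z0=arm.sense()["tool_pos"][2]-.0057
q=p[np.hypot(p[:,0]-.564,p[:,1]-.03)<.13]
z=q[abs(q[:,2]-z0)<.006];print("cover top",len(z),rect(z),z0)
z=q[(q[:,2]>.025)&(q[:,2]<.034)];print("flange",len(z),rect(z))
E
```

```text
shift [ 0.08 12.3  -0.04] turn [-0.05 -0.03 -0.17]
cover top 2190 (array([565. ,  29.6]), array([148.8, 166. ]), 79.09) 0.2232919138176853
flange 905 (array([564. ,  28.3]), array([158.5, 180.2]), 78.99)
```

Aligned to about 1 mm. Lower it.

carry_out --motion '[0,3,0,0,0,0,-1,0,6,0,0,0,0,-1,0,8.5,0,0,0,0,-1,0,10,0,0,0,0,-1,0,10.6,0,0,0,0,-1,0,10.6,0,0,0,0,-1]'

```text
clock: 23.68
tool_pos: [0.5636, 0.0309, 0.1233]
eef_rot: [0.704, -0.703, 0.068, -0.067]
wrist_force: [0.5, -0.1, -3.3]
grip_width: 0.0157
```

carry_out --motion '[0,0.5,0,0,0,0,-1,0,1,0,0,0,0,-1,0,1.3,0,0,0,0,-1,0,1.5,0,0,0,0,-1,0,1.6,0,0,0,0,-1,0,1.65,0,0,0,0,-1,0,1.7,0,0,0,0,-1]'

```text
clock: 24.55
tool_pos: [0.5639, 0.0311, 0.1068]
eef_rot: [0.704, -0.703, 0.068, -0.067]
wrist_force: [-1.2, 1.8, 2.3]
grip_width: 0.0157
```

carry_out --motion '[0,0.05,0,0,0,0,-1,0,0.1,0,0,0,0,-1,0,0.1,0,0,0,0,-1]'

```text
clock: 24.92
tool_pos: [0.5641, 0.0314, 0.1064]
eef_rot: [0.705, -0.703, 0.068, -0.067]
wrist_force: [-2.0, 4.5, 4.5]
grip_width: 0.0159
```

carry_out --motion '[0,0,0,0,0,0,-0.5,0,0,0,0,0,0,0,0,0,0,0,0,0,0.3,0,0,0,0,0,0,0.3,0,0,0,0,0,0,0.3,0,-4,0,0,0,0,0.3,0,-9,0,0,0,0,0.3,0,-14,0,0,0,0,0.3,0,-14,0,0,0,0,0.3,0,-14,-10,0,0,0,0.3,0,-14,-20,0,0,0,0.3,0,-14,-25,0,0,0,0.3,0,-14,-25,0,0,0,0.3,0,-14,-25,0,0,0,0.3]'

```text
clock: 26.68
tool_pos: [0.5151, -0.218, 0.2444]
eef_rot: [0.704, -0.703, 0.071, -0.069]
wrist_force: [0.3, 0.7, -0.0]
grip_width: 0.0571
```

```bash
python3 - <<'E'
from h import *
b=arm.get_image("side");a=arm.get_image("top")
cv2.imwrite("pics/e.png",cv2.resize(np.hstack([a["pixels"],b["pixels"]])[...,::-1],(800,300)))
for n,im in(("top",a),("side",b)):
    p=cloud(im).reshape(-1,3);p=p[~np.isnan(p[:,0])]
    q=p[np.hypot(p[:,0]-.564,p[:,1]-.03)<.13]
    for l,lo,hi in(("flange",.025,.034),("top",.09,.112),("rib",.125,.145)):
        z=q[(q[:,2]>lo)&(q[:,2]<hi)];print(n,l,len(z),rect(z),np.median(z[:,2]).round(4))
        if l=="top":
            A=np.c_[z[:,:2]-[.564,.03],np.ones(len(z))];print("tilt deg",np.degrees(np.linalg.lstsq(A,z[:,2],rcond=None)[0][:2]).round(2))
E
```

```text
top flange 264 (array([563.7,  30.8]), array([155.1, 179.6]), 78.84) 0.03
top top 2761 (array([565.6,  32.3]), array([142.3, 166.9]), 79.25) 0.1
tilt deg [0.13 0.04]
top rib 146 (array([565.5,  32.3]), array([68.7, 16.6]), 79.05) 0.1337
side flange 449 (array([564.,  27.]), array([160.4, 179.4]), 78.77) 0.0299
side top 1094 (array([563. ,   9.2]), array([112.1, 164.9]), 80.93) 0.0998
tilt deg [0.43 1.52]
side rib 41 (array([562.1,  10. ]), array([25.8, 15.6]), 76.49) 0.1333
```

View pics/e.png

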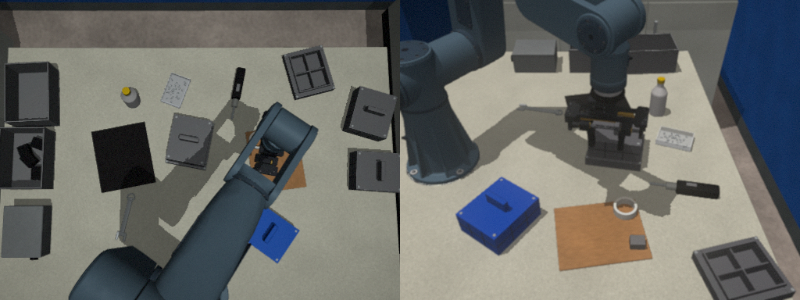

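The cover is home: its top is at 100 mm as before, and the top camera shows it level. The other objects look unmoved.

```bash
python3 -c "
from workcell import arm
print(arm.close_job())"
```

```text
the job is handed in; nothing more can be done
None
```

The job is done and handed in at about 27 s of the 72 s allowed. I lifted the cover off and set it flat on the mat. The spare then went upright into the empty (-x, -y) bay down to its floor, and the cover went back on the tray.

**Last checks:**
- **Modules:** Before I closed the housing, all four stood level, with bodies at about 56 mm and ribs at about 89 mm. The spare touched the bay floor at the height I expected.
- **Cover:** Its top is at 100 mm and its rib at 133.5 mm, the same as before I opened it. The top camera shows it level to about 0.1° and about 2 mm off the tray's centre, within the 5 mm play.
- **Other things:** They look unmoved in the final picture, though I didn't measure them.

**One check disagreed:** the side camera's last fit gave a 1.5° tilt. The gripper was hiding much of the cover in that view, so I went by the top camera and the heights instead.

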